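# Index the drilling fixture and clip its lock

### The job

Push the index table round counter-clockwise (seen from above) until the station with the orange post has clicked into its notch in front of the clamp, and do not let it run on past there. Then press the raised clamp arm down so that it snaps shut with its fork around the orange post, and take the hand away. Leave the oil bottle, the wrench and the parts bin where they stand.

Things in the scene. Friction and masses are not known exactly. Their poses are not given: they have to be found in the camera images.
- fixture: Blue index fixture, bolted down. Origin on the bench under the table's vertical axis, z up. Round base, radius 105, 34 high. The clamp stands beyond the table's rim on the fixture's +y side, the detent plunger housing (lower than the table) on its -x side. The place in front of the clamp is 90 degrees from the fixture's +x axis.
- table_top (a point): Point on the axis of the aluminium index table at its upper face, 62 above the bench. Table radius 130, hub of radius 30 up to 84. Six posts of radius 8 stand on a circle of radius 105, 60 degrees apart, tops 105 above the bench: five steel, one orange; push them sideways. With the table in a notch they lie at 30, 90, 150 ... degrees from fixture +x. Brass part (radius 18) inside the orange post.
- plate (a joint): Table angle, rad, positive counter-clockwise from above; 0 = orange post at the clamp. Sprung notches every 60 degrees (1.047). Starts one or two notches short of 0 (-1.047 or -2.094), rarely poised half way between. Leaving a notch takes 6 to 11 N at a post; some 0.65 rad on (just past half way) the table runs by itself into the next notch and, pushed slowly, stops there. End stops -3.1, +1.0.
- orange_post_top (a point): Centre of the flat top of the orange post (radius 8, stands 43 above the table), 105 above the bench.
- clamp (a joint): Clamp arm angle, rad: 0 = shut and level, 0.8 = open, raised 46 degrees. Over-centre spring: holds itself open, takes 7 to 12 N pressed down on its red pad, and below about 0.4 snaps to 0 by itself and stays shut. Starts open. If the orange post is a little off its notch (3 to 12 degrees) a prong lands on it and the clamp cannot shut.
- clamp_hinge (a point): Centre of the clamp's level hinge pin, which runs along the fixture's x. It lies 205 from the table's axis on the fixture's +y side and 97 above the bench. The blue cheeks beside it reach 111 high and 13 to either side of the pin in y.
- fork (a point): Centre between the two prongs of the clamp's fork, 100 along the arm from the hinge. The arm (10 thick) runs from the hinge towards the table's axis (fixture -y). Prongs 10 wide, 24 clear between them, from 82 to 126 along the arm. When shut this point lies on the orange post's axis, 97 above the bench.
- press_pad (a point): Centre of the upper face of the red press pad on the arm, 55 from the hinge along the arm and 9 above the arm's middle. The pad is 40 wide and spans 28 to 82 along the arm. Pressing straight down with shut fingers some 42 inward from the hinge shuts the clamp; when shut, the pad's face is level, 106 above the bench.
- oil_bottle: Yellow bottle with red cap, radius 26, 130 high, standing; origin at the centre of its underside. Bystander.
- wrench: Steel wrench lying on the bench; origin under its middle. Bystander.
- parts_bin: Red open bin, 100 x 130 x 50 high, with screws; origin at the centre of its underside. Bystander.

How it is judged:
By the outcome, as a careful person would: the job done as asked, in the order asked, and still so for the second after the job is handed in, with the robot touching nothing.
It also fails if it takes over 58 s, if anything falls off the work surface, if the arm or the gripper's body presses on something with over 40 N, if the wrist force passes 120 N, or if a joint passes its speed limit or range.

### The arm

A 7-joint arm with a two-finger parallel gripper is mounted at the origin on the work surface. World frame = base frame: x ahead of the robot, y to its left, z up, the work surface at z = 0. Lengths are in m, angles in degrees, forces in N, time in s.
With the tool pointing down it reaches from about 0.425 to 0.875 m from the base axis. Payload 4.7 kg.
Tool frame: the origin (TCP) lies on the centre line of the jaws, within the pads' length; the fingertips stand ahead of it and the grasp point (between the pads) lies 2 mm behind it (env.tip_reach is the x of the fingertips in the tool frame, in m); x points along the fingers, z is the direction in which the jaws open and shut, and the axes are right-handed (so a half turn about x gives the same grasp; the last joint's range is limited). The gripper opens to 87 mm and grips with 3 to 60 N. Pads are 19 mm wide; open, the fingers measure 117 mm over their backs; the gripper's body (75 mm by 190 mm) begins 51 mm behind the grasp point.
Start: joints at [64.922, 18.392, -4.016, 83.108, 1.295, 78.541, -3.26], TCP at [0.284, -0.585, 0.24] pointing down, gripper open.
Joint ranges: [-163.93, 163.93], [-17.29, 119.83], [-79.2, 71.16], [3.27, 140.29], [-89.18, 269.18], [5.43, 117.66], [-154.24, 154.24]. Speed limits (degrees/s): [147.25, 147.25, 180, 180, 180, 180, 180].

### API

Orientations are given as [roll, pitch, yaw] about the fixed x, y, z axes, in that order (R = Rz(yaw) Ry(pitch) Rx(roll)).
In Python, from cell import telemetry, optics, env, models gives the robot as it stands.
- The arm moves only by the shell command python3 -m pendant 'ROWS' [FORCE]. ROWS is JSON, a list of rows, each a list of 3 entries, a list of its own where there are three numbers: the finger opening in mm, from 0 to 87, then the shift along the tool's x, y, z in mm, then the turn, a rotation vector about the tool's x, y, z in rad. A call has 1 to 10 rows; each row is the pose to reach, as a shift and turn from the pose commanded when the call began, along the tool's axes at that moment; what a row does not reach only later rows make up. A row lasts 1/12 s, in which the tool goes at most 41.7 mm and 7.16 degrees, less where a joint would pass 70% of its speed; a pose out of reach is approached as far as the arm can. A call with a gripper value outside its range is refused whole. The fingers move at their own pace and stop on an object; FORCE is the grip in N (left out, the last holds). Time passes only in rows, so rows that repeat a pose let the fingers close. It gives the time, the measured TCP pose, the force and the opening at its end, in the units of the state.
- telemetry.get_obs(): the state, without advancing time (a new reading comes with each control period).
- optics.read_camera(name): name is "scene" or "side" or "wrist"; returns a dict with "image" (420x560x3 uint8, blue, green, red), "range_z" (420x560 float32, m along the optical axis (not along the pixel's ray), 0 where there is no reading), "fx", "fy", "cx", "cy" (pixels), "cam_to_world" (4x4, takes a point from camera to world coordinates). Camera axes: x right, y up, looking along -z (the intrinsics and any distortion apply to the point x, -y, -z); pixel columns grow to the right and rows downward; lengths in m; the calibration is good to about 2 mm. The wrist camera is an equidistant fisheye: a pixel r from the principal point sees the ray r / f radians off the axis. A picture is of the moment at which its call begins.
- env.sign_off(): hands the job in, once; it reports no verdict.
Trained networks look in the newest picture that a camera, given by its name, has taken for a name from the list of things; names that differ only in an ending like _2 or _b are one class to them, and where a whole thing is asked for, a point or a joint stands for the part that bears it (a point fixed in the world has none). Each returns a list of dicts, best first, with "confidence" (0 to 1); they miss things now and then, are a little off and sometimes report something else, mostly with a low value. They report only what shows in the picture. A call takes as long as a camera call.
- models.masks_of(camera, label): "pixels" (420x560 bool, what is visible of it) and "extent" ([left, top, right, bottom] as shares, 0 to 1, of the picture: columns of its width, rows of its height, round what is visible of it).
- models.landmark_of(camera, label): "centre" ([row, column] as shares, 0 to 1, of the picture: columns of its width, rows of its height: a listed point, or the origin of a listed thing).
The state is a dict: "time_s": time; "qpos": joint angles; "joint_velocities": joint speeds; "effort": joint torques, N m; "tool_pos": TCP position; "tool_rot": TCP orientation; "force": force on the tool from outside, world axes, zero at the start; "wrist_torque": the same for the moment, N m; "grip_width": finger opening in m.
Only numpy, scipy, OpenCV 4.12 (cv2) and the standard library are available. Lean on these libraries where they do the work, as an engineer would, in place of code of your own. Each camera call takes 0.05 s, during which the arm holds its last target.

## Working session

There is one attempt and no reset: what is moved stays moved. The work goes in short steps, Python scripts to look and compute and a shell command to move; the robot and the scene stay as the last step left them, time stands still between calls to the robot, and variables do not carry over. Pictures are saved under pics/ and viewed, and the job is handed in when it is done.

```bash
ls; mkdir -p pics; python3 - <<'E'
from cell import telemetry, optics, env, models
import cv2
o=telemetry.get_obs(); print(o); print(env.tip_reach)
for n in ["scene","side","wrist"]:
    c=optics.read_camera(n); cv2.imwrite(f"pics/{n}0.png",c["image"]); print(n,c["fx"],c["fy"],c["cx"],c["cy"],c["cam_to_world"].round(3).tolist(), [k for k in c])
E
```

```text
pics
{'time_s': 0.0, 'qpos': array([64.92115055, 18.43730651, -4.01582181, 83.17393589,  1.29589749,
       78.53983777, -3.25968145]), 'joint_velocities': array([ 0.04535044,  0.03190351,  0.07424285,  0.06210455,  0.11061296,
       -0.13708408,  0.03260055]), 'effort': array([-2.51755080e-05, -4.91289496e+01, -4.03907290e-01, -3.12527633e+01,
       -6.38609659e-02,  4.36439062e-02,  1.91382642e-04]), 'tool_pos': array([ 0.28351779, -0.5843436 ,  0.23848985]), 'tool_rot': array([-176.50072439,   89.89401378,  119.38862637]), 'force': array([ 0.20973963, -0.18430912,  0.12230129]), 'wrist_torque': array([-0.04854097, -0.00887059,  0.03467179]), 'grip_width': 0.08693523334849874}
0.017
scene 450.0919329840728 450.0919329840728 281.7351766633053 211.18231889145386 [[0.74, -0.442, 0.508, 1.073], [0.673, 0.483, -0.561, -0.55], [0.002, 0.756, 0.654, 0.723], [0.0, 0.0, 0.0, 1.0]] ['image', 'range_z', 'fx', 'fy', 'cx', 'cy', 'cam_to_world']
side 394.4174348134723 394.4174348134723 284.1010816863707 209.71518031070784 [[-0.985, 0.122, -0.124, 0.491], [-0.173, -0.732, 0.659, 0.557], [-0.01, 0.671, 0.742, 0.712], [0.0, 0.0, 0.0, 1.0]] ['image', 'range_z', 'fx', 'fy', 'cx', 'cy', 'cam_to_world']
wrist 325.19226210127806 325.19226210127806 276.06775778979835 212.16882630293725 [[0.437, 0.872, 0.22, 0.344], [-0.899, 0.424, 0.106, -0.555], [-0.001, -0.244, 0.97, 0.384], [0.0, 0.0, 0.0, 1.0]] ['image', 'range_z', 'fx', 'fy', 'cx', 'cy', 'cam_to_world']
```

View pics/scene0.png

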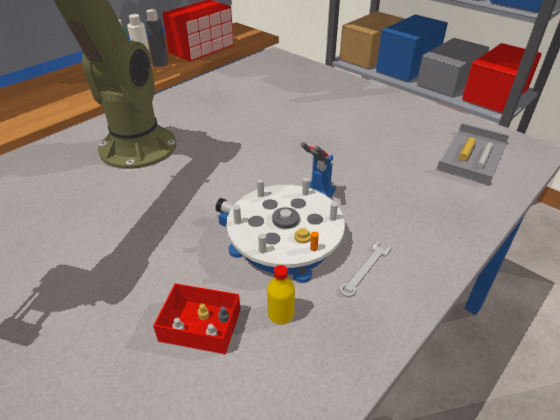

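View pics/side0.png

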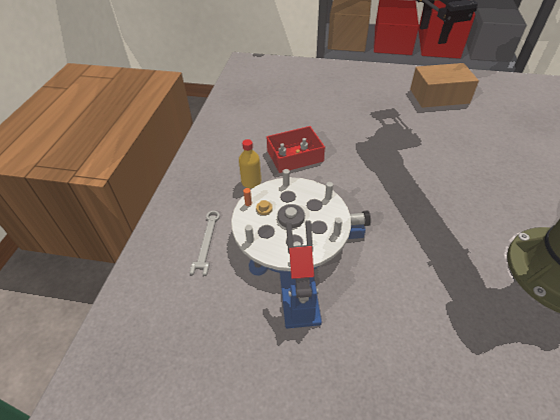

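```bash
cat > h.py <<'E'
from cell import telemetry, optics, env, models
import numpy as np, cv2
from scipy.spatial.transform import Rotation as R
def pix2w(c,r,col,z=None):
    d=np.array([(col-c["cx"])/c["fx"],-(r-c["cy"])/c["fy"],-1.]); T=c["cam_to_world"]
    dw=T[:3,:3]@d; o=T[:3,3]
    if z is None:
        return o+dw*c["range_z"][int(round(r)),int(round(col))]
    return o+dw*(z-o[2])/dw[2]
def w2pix(c,p):
    T=c["cam_to_world"]; q=T[:3,:3].T@(np.array(p)-T[:3,3]); q=q/-q[2]
    return c["cy"]-q[1]*c["fy"], c["cx"]+q[0]*c["fx"]
Z=dict(fixture=0,table_top=.062,orange_post_top=.105,clamp_hinge=.097,oil_bottle=0,wrench=0,parts_bin=0)
E
python3 - <<'E'
from h import *
for n in ["scene","side"]:
    c=optics.read_camera(n)
    for l in ["fixture","table_top","orange_post_top","clamp_hinge","fork","press_pad","oil_bottle","wrench","parts_bin"]:
        for d in models.landmark_of(n,l)[:1]:
            r,k=d["centre"][0]*420,d["centre"][1]*560
            print(n,l,round(d["confidence"],2),(round(r),round(k)),pix2w(c,r,k,Z.get(l)).round(4))
E
```

```text
scene fixture 0.57 (240, 286) [0.5864 0.0019 0.    ]
scene table_top 0.56 (223, 284) [ 0.5886 -0.008   0.062 ]
scene orange_post_top 0.8 (234, 316) [ 0.6888 -0.0251  0.105 ]
scene clamp_hinge 0.82 (162, 325) [0.5422 0.1913 0.097 ]
scene fork 0.58 (148, 309) [0.5332 0.1374 0.1616]
scene press_pad 0.54 (151, 322) [0.5666 0.1445 0.1644]
scene oil_bottle 0.88 (314, 278) [ 0.7116 -0.1604  0.    ]
scene wrench 0.79 (268, 365) [ 0.768  0.052 -0.   ]
scene parts_bin 0.7 (327, 203) [ 0.6271 -0.2791  0.    ]
side fixture 0.77 (233, 289) [ 0.5871 -0.0054  0.    ]
side table_top 0.73 (218, 290) [0.5826 0.0018 0.062 ]
side orange_post_top 0.66 (188, 245) [ 0.6887 -0.0313  0.105 ]
side fork 0.78 (237, 300) [0.554  0.0515 0.0651]
side press_pad 0.82 (259, 298) [0.5424 0.1651 0.1466]
side wrench 0.83 (241, 203) [0.775  0.0486 0.    ]
side parts_bin 0.62 (157, 296) [ 0.6133 -0.2762  0.    ]
```

```bash
python3 - <<'E'
from h import *
for n in ["scene","side"]:
    c=optics.read_camera(n); z=c["range_z"]
    rr,cc=np.mgrid[:420,:560]
    d=np.stack([(cc-c["cx"])/c["fx"],-(rr-c["cy"])/c["fy"],-np.ones_like(z)],-1)*z[...,None]
    P=d@c["cam_to_world"][:3,:3].T+c["cam_to_world"][:3,3]
    ok=(z>0)&(np.hypot(P[...,0]-.586,P[...,1])<.25)
    m=ok&(abs(P[...,2]-.062)<.003)
    q=P[m]; print(n,"table",len(q)); 
    (cx,cy),r=cv2.minEnclosingCircle(q[:,:2].astype(np.float32)); print(cx,cy,r)
    C=np.array([.586,-.003])
    m=(ok&(P[...,2]>.101)&(P[...,2]<.108)).astype(np.uint8)
    k,L,S,G=cv2.connectedComponentsWithStats(m)
    for i in range(1,k):
        if S[i,4]>=6:
            p=P[L==i]; p=p.mean(0); v=p[:2]-C; print(S[i,4],p.round(4),"r",np.hypot(*v).round(4),"ang",np.degrees(np.arctan2(v[1],v[0])).round(1),c["image"][L==i].mean(0).round())
E
```

```text
scene table 5304
0.629723846912384 0.01457010954618454 0.21900001168251038
7 [0.5161 0.1812 0.1045] r 0.197 ang 110.8 [109.  78.  58.]
29 [0.5473 0.1961 0.1046] r 0.2028 ang 101.0 [92. 66. 49.]
24 [0.4828 0.0259 0.103 ] r 0.1072 ang 164.4 [167. 174. 177.]
25 [0.5567 0.1002 0.103 ] r 0.1073 ang 105.8 [168. 174. 178.]
29 [0.6584 0.0741 0.1031] r 0.1058 ang 46.8 [172. 178. 181.]
31 [ 0.5111 -0.0751  0.1032] r 0.104 ang -136.1 [176. 183. 186.]
37 [ 0.6868 -0.0269  0.1032] r 0.1036 ang -13.3 [ 11. 119. 216.]
35 [ 0.613  -0.1011  0.1031] r 0.1018 ang -74.6 [173. 180. 182.]
43 [ 0.7198 -0.1632  0.1042] r 0.2087 ang -50.1 [  1. 142. 173.]
side table 5740
0.6079363822937012 0.027474209666252136 0.2086222916841507
36 [ 0.7082 -0.1494  0.1037] r 0.1907 ang -50.1 [ 62. 124. 151.]
35 [ 0.6088 -0.0979  0.1054] r 0.0976 ang -76.5 [145. 153. 159.]
36 [ 0.5069 -0.0718  0.1055] r 0.1048 ang -139.0 [153. 161. 166.]
39 [ 0.6815 -0.0236  0.1057] r 0.0977 ang -12.2 [ 70. 112. 201.]
46 [0.4791 0.0287 0.1057] r 0.1115 ang 163.5 [163. 171. 175.]
47 [0.6538 0.0774 0.1053] r 0.1052 ang 49.9 [160. 168. 173.]
24 [0.553  0.1007 0.1061] r 0.1088 ang 107.7 [171. 180. 184.]
122 [0.5233 0.2018 0.1053] r 0.2142 ang 107.0 [85. 82. 85.]
7 [0.5022 0.1928 0.1027] r 0.213 ang 113.2 [142. 151. 158.]
11 [0.549  0.2059 0.1023] r 0.2122 ang 100.1 [125. 125. 127.]
10 [0.5404 0.2155 0.1038] r 0.2232 ang 101.8 [85. 64. 56.]
```

```bash
python3 - <<'E'
from h import *
for n in ["scene","side"]:
    c=optics.read_camera(n)
    img=c["image"]
    cr=img[130:290,190:370] if n=="scene" else img[130:340,180:390]
    cv2.imwrite(f"pics/{n}_crop.png",cv2.resize(cr,None,fx=3.5 if n=="scene" else 2.8,fy=3.5 if n=="scene" else 2.8,interpolation=cv2.INTER_CUBIC))
E
```

```text
(no output)
```

View pics/scene_crop.png

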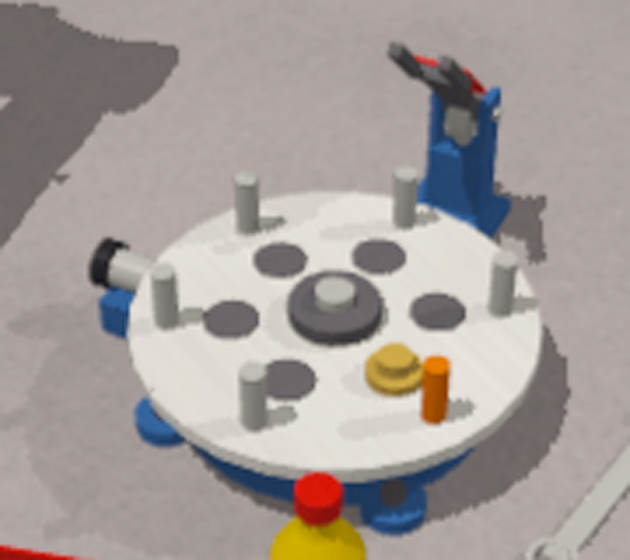

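View pics/side_crop.png

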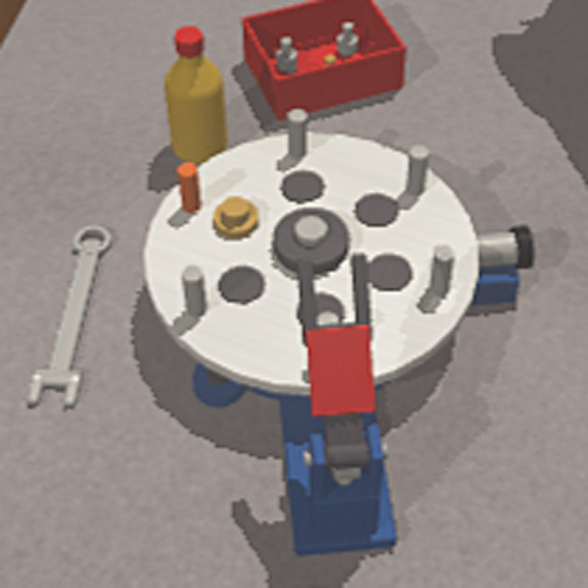

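View pics/wrist0.png

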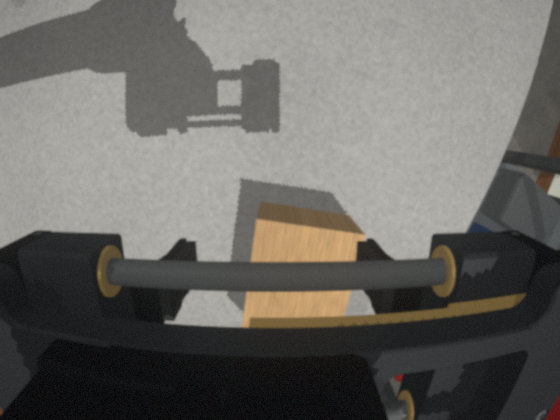

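```bash
cat >> h.py <<'E'
def cmd(target, yawz=None):
    """shift in tool axes mm to world target TCP, and turn about tool x so tool z points at world yaw yawz(deg)"""
    o=telemetry.get_obs(); M=R.from_euler("xyz",o["tool_rot"],degrees=True)
    s=M.inv().apply(np.array(target)-o["tool_pos"])*1000
    z=M.as_matrix()[:,2]; print("t",round(o["time_s"],2),"tcp",o["tool_pos"].round(4),"x",M.as_matrix()[:,0].round(3),"z yaw",np.degrees(np.arctan2(z[1],z[0])).round(1),"F",o["force"].round(1),"q",o["qpos"].round(0))
    print("shift mm",s.round(1))
    if yawz is not None:
        b=np.radians(yawz); X=np.array([0,0,-1.]); Zv=np.array([np.cos(b),np.sin(b),0]); Y=np.cross(Zv,X)
        T=R.from_matrix(np.stack([X,Y,Zv],1)); print("rotvec",(M.inv()*T).as_rotvec().round(3))
E
python3 - <<'E'
from h import *
C=np.array([.583,.001])
for a in (208,):
    p=C+.105*np.array([np.cos(np.radians(a)),np.sin(np.radians(a))]); print(p)
cmd([*p,.15],15.5); cmd([*p,.15],-75);cmd([*p,.15],105.5);cmd([*p,.15],-164.5)
E
```

```text
[ 0.4902905  -0.04829451]
t 1.35 tcp [ 0.2838 -0.5848  0.2396] x [ 0. -0. -1.] z yaw -64.1 F [-0.3  0.5 -0.9] q [65. 18. -4. 83.  1. 79. -3.]
shift mm [  89.5  420.  -392.5]
rotvec [-1.389  0.     0.   ]
t 1.35 tcp [ 0.2838 -0.5848  0.2396] x [ 0. -0. -1.] z yaw -64.1 F [-0.3  0.5 -0.9] q [65. 18. -4. 83.  1. 79. -3.]
shift mm [  89.5  420.  -392.5]
rotvec [0.19 0.   0.  ]
t 1.35 tcp [ 0.2838 -0.5848  0.2396] x [ 0. -0. -1.] z yaw -64.1 F [-0.3  0.5 -0.9] q [65. 18. -4. 83.  1. 79. -3.]
shift mm [  89.5  420.  -392.5]
rotvec [-2.96 -0.    0.  ]
t 1.35 tcp [ 0.2838 -0.5848  0.2396] x [ 0. -0. -1.] z yaw -64.1 F [-0.3  0.5 -0.9] q [65. 18. -4. 83.  1. 79. -3.]
shift mm [  89.5  420.  -392.5]
rotvec [ 1.752  0.    -0.   ]
```

```bash
python3 -m pendant '[[0,[10,200,-190],[-0.7,0,0]],[0,[20,420,-392],[-1.607,0,0]],[0,[20,420,-392],[-1.607,0,0]],[0,[20,420,-392],[-1.607,0,0]],[0,[20,420,-392],[-1.607,0,0]],[0,[20,420,-392],[-1.607,0,0]],[0,[20,420,-392],[-1.607,0,0]],[0,[20,420,-392],[-1.607,0,0]],[0,[20,420,-392],[-1.607,0,0]],[0,[20,420,-392],[-1.607,0,0]]]' 60
python3 - <<'E'
from h import *
cmd([.4903,-.0483,.096],28)
E
```

```text
time_s: 2.18
tool_pos: [0.4338, -0.1943, 0.2254]
tool_rot: [-63.4, 89.9, -55.5]
force: [0.9, -1.1, 0.9]
grip_width: 0.028
t 2.18 tcp [ 0.4338 -0.1943  0.2254] x [ 0.001 -0.001 -1.   ] z yaw 7.8 F [ 0.9 -1.1  0.9] q [ 47.  -2. -26. 107.  -1.  74.  30.]
shift mm [129.2 137.1  75.8]
rotvec [-0.352  0.     0.001]
```

```bash
python3 -m pendant '[[0,[20,40,20],[-0.1,0,0]],[0,[40,80,40],[-0.2,0,0]],[0,[60,110,60],[-0.3,0,0]],[0,[75,137,76],[-0.352,0,0]],[0,[75,137,76],[-0.352,0,0]],[0,[75,137,76],[-0.352,0,0]],[0,[75,137,76],[-0.352,0,0]],[0,[75,137,76],[-0.352,0,0]],[0,[75,137,76],[-0.352,0,0]]]'
python3 - <<'E'
from h import *
cmd([.4903,-.0483,.096],28)
c=optics.read_camera("scene"); cv2.imwrite("pics/s1.png",c["image"])
E
```

```text
time_s: 2.93
tool_pos: [0.4911, -0.0527, 0.1508]
tool_rot: [-74.6, 89.9, -47.1]
force: [0.3, -0.3, 0.4]
grip_width: 0.0005
t 2.93 tcp [ 0.4911 -0.0527  0.1508] x [ 0.001 -0.001 -1.   ] z yaw 27.5 F [ 0.3 -0.3  0.4] q [ 37.   5. -35. 110.   3.  65.  28.]
shift mm [54.8  4.3  1.3]
rotvec [-0.009  0.     0.002]
```

View pics/s1.png

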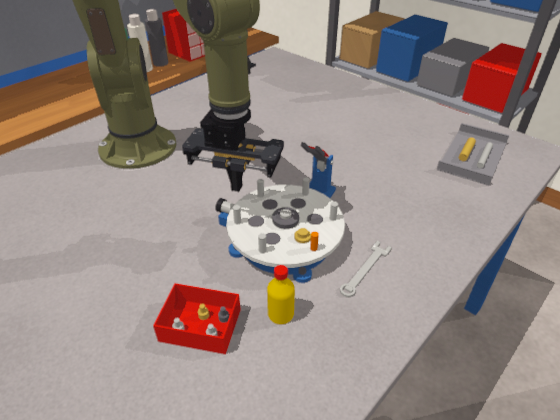

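```bash
python3 -m pendant '[[0,[20,2,1],[0,0,0]],[0,[40,4,1],[0,0,0]],[0,[54,4,1],[0,0,0]],[0,[54,4,1],[0,0,0]],[0,[54,4,1],[0,0,0]]]'
python3 - <<'E'
from h import *
cmd([.4903,-.0483,.096],28)
C=np.array([.583,.001])
for a in range(210,275,8):
    p=C+.105*np.array([np.cos(np.radians(a)),np.sin(np.radians(a))]); print(a); cmd([*p,.096],a-180)
c=optics.read_camera("side"); cv2.imwrite("pics/s2.png",c["image"][130:340,180:460].repeat(2,0).repeat(2,1))
E
```

```text
time_s: 3.4
tool_pos: [0.4896, -0.0474, 0.0961]
tool_rot: [160.2, 90.0, -172.2]
force: [0.5, 0.6, 0.6]
grip_width: 0.0005
t 3.4 tcp [ 0.4896 -0.0474  0.0961] x [-0.001 -0.    -1.   ] z yaw 27.6 F [0.5 0.6 0.6] q [ 36.   9. -36. 114.   6.  59.  25.]
shift mm [ 0.1 -1.1  0.2]
rotvec [-0.007 -0.001 -0.   ]
210
t 3.4 tcp [ 0.4896 -0.0474  0.0961] x [-0.001 -0.    -1.   ] z yaw 27.6 F [0.5 0.6 0.6] q [ 36.   9. -36. 114.   6.  59.  25.]
shift mm [ 0.1 -4.8  0.3]
rotvec [-0.042 -0.001 -0.   ]
218
t 3.4 tcp [ 0.4896 -0.0474  0.0961] x [-0.001 -0.    -1.   ] z yaw 27.6 F [0.5 0.6 0.6] q [ 36.   9. -36. 114.   6.  59.  25.]
shift mm [  0.1 -19.3   2. ]
rotvec [-0.182 -0.001 -0.   ]
226
t 3.4 tcp [ 0.4896 -0.0474  0.0961] x [-0.001 -0.    -1.   ] z yaw 27.6 F [0.5 0.6 0.6] q [ 36.   9. -36. 114.   6.  59.  25.]
shift mm [  0.1 -33.5   5.6]
rotvec [-0.321 -0.001 -0.   ]
234
t 3.4 tcp [ 0.4896 -0.0474  0.0961] x [-0.001 -0.    -1.   ] z yaw 27.6 F [0.5 0.6 0.6] q [ 36.   9. -36. 114.   6.  59.  25.]
shift mm [  0.1 -47.   11.2]
rotvec [-0.461 -0.001 -0.   ]
242
t 3.4 tcp [ 0.4896 -0.0474  0.0961
[... 232 characters left out ...]
.5 0.6 0.6] q [ 36.   9. -36. 114.   6.  59.  25.]
shift mm [  0.  -71.2  27.7]
rotvec [-0.74  -0.001 -0.001]
258
t 3.4 tcp [ 0.4896 -0.0474  0.0961] x [-0.001 -0.    -1.   ] z yaw 27.6 F [0.5 0.6 0.6] q [ 36.   9. -36. 114.   6.  59.  25.]
shift mm [  0.  -81.3  38.3]
rotvec [-0.88  -0.001 -0.001]
266
t 3.4 tcp [ 0.4896 -0.0474  0.0961] x [-0.001 -0.    -1.   ] z yaw 27.6 F [0.5 0.6 0.6] q [ 36.   9. -36. 114.   6.  59.  25.]
shift mm [  0.  -89.8  50.2]
rotvec [-1.02e+00 -1.00e-03 -1.00e-03]
274
t 3.4 tcp [ 0.4896 -0.0474  0.0961] x [-0.001 -0.    -1.   ] z yaw 27.6 F [0.5 0.6 0.6] q [ 36.   9. -36. 114.   6.  59.  25.]
shift mm [ -0.  -96.6  63.2]
rotvec [-1.159e+00 -1.000e-03 -1.000e-03]
```

View pics/s2.png

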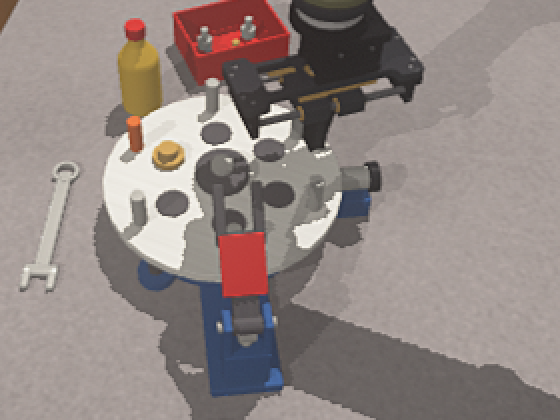

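```bash
python3 -m pendant '[[0,[0,-4,0.3],[-0.035,0,0]],[0,[0,-8,0.6],[-0.07,0,0]],[0,[0,-12,1],[-0.11,0,0]],[0,[0,-16,1.5],[-0.145,0,0]],[0,[0,-19.3,2],[-0.182,0,0]],[0,[0,-22,2.6],[-0.21,0,0]],[0,[0,-25,3.3],[-0.24,0,0]],[0,[0,-28,4],[-0.27,0,0]],[0,[0,-31,4.8],[-0.295,0,0]],[0,[0,-33.5,5.6],[-0.321,0,0]]]'
python3 - <<'E'
from h import *
C=np.array([.583,.001])
for a in range(226,275,6):
    p=C+.105*np.array([np.cos(np.radians(a)),np.sin(np.radians(a))]); print(a); cmd([*p,.096],a-180)
E
```

```text
time_s: 4.28
tool_pos: [0.5095, -0.072, 0.0974]
tool_rot: [103.3, 89.8, 149.4]
force: [-6.1, 4.9, 6.2]
grip_width: 0.0005
226
t 4.28 tcp [ 0.5095 -0.072   0.0974] x [-0.003  0.002 -1.   ] z yaw 46.2 F [-6.1  4.9  6.2] q [ 38.  12. -36. 111.   8.  60.  45.]
shift mm [ 1.4 -2.2 -1.4]
rotvec [ 0.003 -0.001 -0.003]
232
t 4.28 tcp [ 0.5095 -0.072   0.0974] x [-0.003  0.002 -1.   ] z yaw 46.2 F [-6.1  4.9  6.2] q [ 38.  12. -36. 111.   8.  60.  45.]
shift mm [  1.4 -13.2  -0.9]
rotvec [-0.102 -0.001 -0.003]
238
t 4.28 tcp [ 0.5095 -0.072   0.0974] x [-0.003  0.002 -1.   ] z yaw 46.2 F [-6.1  4.9  6.2] q [ 38.  12. -36. 111.   8.  60.  45.]
shift mm [  1.3 -24.1   0.8]
rotvec [-0.207 -0.    -0.003]
244
t 4.28 tcp [ 0.5095 -0.072   0.0974] x [-0.003  0.002 -1.   ] z yaw 46.2 F [-6.1  4.9  6.2] q [ 38.  12. -36. 111.   8.  60.  45.]
shift mm [  1.3 -34.7   3.6]
rotvec [-0.311 -0.    -0.003]
250
t 4.28 tcp [ 0.5095 -0.072   0.0974] x [-0.003  0.002 -1.   ] z yaw 46.2 F [-6.1  4.9  6.2] q [ 38.  12. -36. 111.   8.  60.  45.]
shift mm [  1.3 -44.9   7.5]
rotvec [-0.416 -0.    -0.003]
256
t 4.28 tcp [ 0.5095 -0.072   0.0974] x [-0.003  0.002 -1.   ] z yaw 46.2 F [-6.1  4.9  6.2] q [ 38.  12. -36. 111.   8.  60.  45.]
shift mm [  1.2 -54.8  12.5]
rotvec [-0.521  0.    -0.003]
262
t 4.28 tcp [ 0.5095 -0.072   0.0974] x [-0.003  0.002 -1.   ] z yaw 46.2 F [-6.1  4.9  6.2] q [ 38.  12. -36. 111.   8.  60.  45.]
shift mm [  1.2 -64.   18.5]
rotvec [-0.626  0.    -0.003]
268
t 4.28 tcp [ 0.5095 -0.072   0.0974] x [-0.003  0.002 -1.   ] z yaw 46.2 F [-6.1  4.9  6.2] q [ 38.  12. -36. 111.   8.  60.  45.]
shift mm [  1.2 -72.5  25.4]
rotvec [-0.73   0.    -0.003]
274
t 4.28 tcp [ 0.5095 -0.072   0.0974] x [-0.003  0.002 -1.   ] z yaw 46.2 F [-6.1  4.9  6.2] q [ 38.  12. -36. 111.   8.  60.  45.]
shift mm [  1.1 -80.3  33.1]
rotvec [-0.835  0.001 -0.003]
```

```bash
python3 -m pendant '[[0,[0,-2.7,0.1],[-0.026,0,0]],[0,[0,-5.5,0.2],[-0.052,0,0]],[0,[0,-8.3,0.4],[-0.08,0,0]],[0,[0,-11,0.6],[-0.105,0,0]],[0,[0,-13.7,0.9],[-0.13,0,0]],[0,[0,-16.5,1.3],[-0.156,0,0]],[0,[0,-19,1.7],[-0.18,0,0]],[0,[0,-22,2.3],[-0.21,0,0]],[0,[0,-24.5,2.9],[-0.235,0,0]],[0,[0,-27,3.5],[-0.26,0,0]]]'
python3 - <<'E'
from h import *
cmd([.532,-.0908,.096],61)
c=optics.read_camera("scene"); cv2.imwrite("pics/s3.png",c["image"][130:290,180:380].repeat(3,0).repeat(3,1))
E
```

```text
time_s: 5.12
tool_pos: [0.5326, -0.0893, 0.0973]
tool_rot: [-34.3, 90.0, 26.7]
force: [-2.8, 3.3, 2.5]
grip_width: 0.0008
t 5.12 tcp [ 0.5326 -0.0893  0.0973] x [ 0.  0. -1.] z yaw 61.1 F [-2.8  3.3  2.5] q [ 40.  15. -37. 107.  11.  61.  59.]
shift mm [ 1.3 -0.2 -1.6]
rotvec [0.001 0.    0.   ]
```

View pics/s3.png

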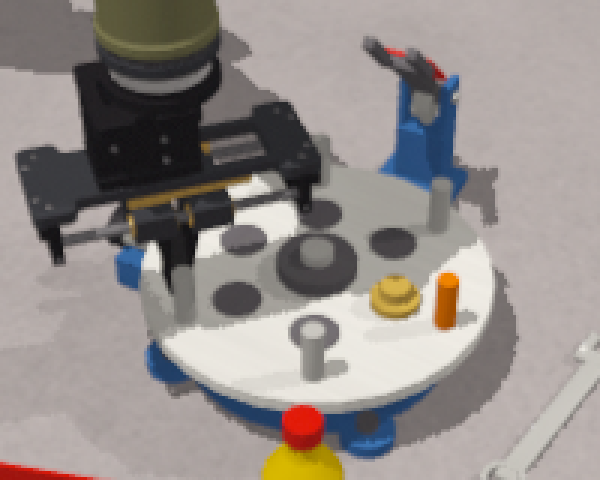

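```bash
python3 -m pendant '[[0,[0,-2.5,0.1],[-0.024,0,0]],[0,[0,-5.1,0.2],[-0.05,0,0]],[0,[0,-7.7,0.3],[-0.073,0,0]],[0,[0,-10.2,0.5],[-0.098,0,0]],[0,[0,-12.8,0.8],[-0.122,0,0]],[0,[0,-15.4,1.1],[-0.147,0,0]],[0,[0,-17.9,1.5],[-0.171,0,0]],[0,[0,-20.4,2],[-0.195,0,0]],[0,[0,-23,2.5],[-0.22,0,0]],[0,[0,-25.4,3.1],[-0.244,0,0]]]'
python3 - <<'E'
from h import *
cmd([.532,-.0908,.096],75)
c=optics.read_camera("scene"); cv2.imwrite("pics/s4.png",c["image"][130:290,180:380].repeat(3,0).repeat(3,1))
E
```

```text
time_s: 6.0
tool_pos: [0.5564, -0.1001, 0.0959]
tool_rot: [-148.3, 90.0, -73.3]
force: [-1.2, -0.4, -0.5]
grip_width: 0.0005
t 6.0 tcp [ 0.5564 -0.1001  0.0959] x [ 0.    -0.001 -1.   ] z yaw 75.1 F [-1.2 -0.4 -0.5] q [ 41.  19. -39. 104.  13.  62.  72.]
shift mm [-0.1 26.   2.7]
rotvec [ 0.001 -0.001  0.   ]
```

View pics/s4.png

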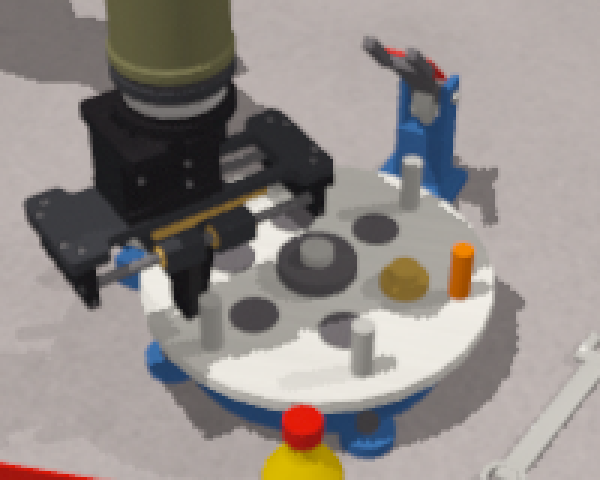

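```bash
python3 -m pendant '[[0,[0,-2.5,0.1],[-0.024,0,0]],[0,[0,-5.1,0.2],[-0.05,0,0]],[0,[0,-7.7,0.3],[-0.073,0,0]],[0,[0,-10.2,0.5],[-0.098,0,0]],[0,[0,-12.8,0.8],[-0.122,0,0]],[0,[0,-12.8,0.8],[-0.122,0,0]],[0,[0,-12.8,0.8],[-0.122,0,0]],[0,[0,-12.8,0.8],[-0.122,0,0]]]'
python3 - <<'E'
from h import *
cmd([.532,-.0908,.096],82)
c=optics.read_camera("scene"); cv2.imwrite("pics/s5.png",c["image"][130:290,180:380].repeat(3,0).repeat(3,1))
E
```

```text
time_s: 6.72
tool_pos: [0.5685, -0.1019, 0.096]
tool_rot: [93.8, 90.0, 175.7]
force: [-1.4, -0.1, 0.2]
grip_width: 0.0001
t 6.72 tcp [ 0.5685 -0.1019  0.096 ] x [-0.  0. -1.] z yaw 81.9 F [-1.4 -0.1  0.2] q [ 41.  21. -39. 102.  15.  62.  78.]
shift mm [-0.  37.7  5.8]
rotvec [-0.001 -0.    -0.   ]
```

View pics/s5.png

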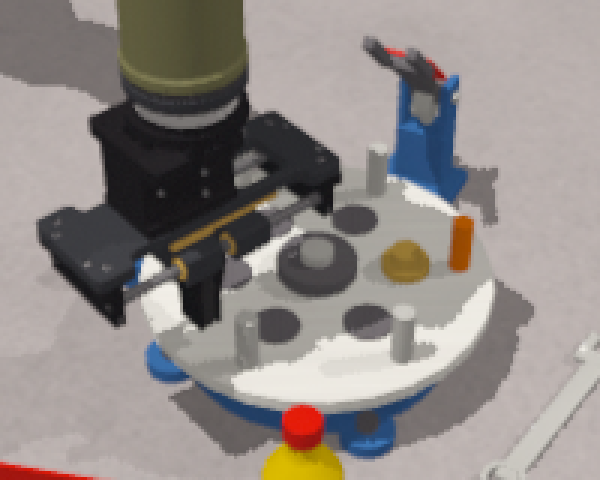

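```bash
python3 - <<'E'
from h import *
cmd([.4905,-.0485,.146],29)
E
python3 -m pendant '[[0,[-30,2,0],[0,0,0]],[0,[-50,5,0],[0,0,0]],[0,[-50,20,8],[0.12,0,0]],[0,[-50,40,18],[0.24,0,0]],[0,[-50,60,28],[0.36,0,0]],[0,[-50,75,35],[0.48,0,0]],[0,[-50,85,40],[0.6,0,0]],[0,[-50,85,40],[0.72,0,0]],[0,[-50,85,40],[0.84,0,0]],[0,[-50,85,40],[0.925,0,0]]]'
python3 - <<'E'
from h import *
cmd([.4905,-.0485,.096],29)
E
```

```text
t 6.77 tcp [ 0.5685 -0.1019  0.096 ] x [-0. -0. -1.] z yaw 81.9 F [-0.2 -0.2 -0.5] q [ 41.  21. -39. 102.  15.  62.  78.]
shift mm [-50.   84.7  41.9]
rotvec [ 0.924 -0.    -0.   ]
time_s: 7.6
tool_pos: [0.4898, -0.0503, 0.1463]
tool_rot: [-96.7, 89.9, -68.1]
force: [0.7, -1.0, 0.2]
grip_width: 0.0002
t 7.6 tcp [ 0.4898 -0.0503  0.1463] x [ 0.    -0.001 -1.   ] z yaw 28.6 F [ 0.7 -1.   0.2] q [ 39.   6. -38. 111.   4.  65.  28.]
shift mm [50.3  1.3  1.5]
rotvec [-0.006 -0.     0.001]
```

```bash
python3 -m pendant '[[0,[15,1,1],[0,0,0]],[0,[30,1,1],[0,0,0]],[0,[45,1,1],[0,0,0]],[0,[50,1,1],[0,0,0]],[0,[50,1,1],[0,0,0]]]'
python3 - <<'E'
from h import *
cmd([.4905,-.0485,.096],29)
c=optics.read_camera("scene"); cv2.imwrite("pics/s6.png",c["image"][130:290,180:380].repeat(3,0).repeat(3,1))
E
```

```text
time_s: 8.02
tool_pos: [0.4893, -0.0488, 0.0949]
tool_rot: [139.3, 89.8, 168.3]
force: [0.6, -1.0, 0.4]
grip_width: 0.0002
t 8.02 tcp [ 0.4893 -0.0488  0.0949] x [-0.003  0.001 -1.   ] z yaw 28.9 F [ 0.6 -1.   0.4] q [ 38.   9. -38. 114.   7.  59.  26.]
shift mm [-1.2 -0.3  1.2]
rotvec [-0.001 -0.002 -0.002]
```

View pics/s6.png

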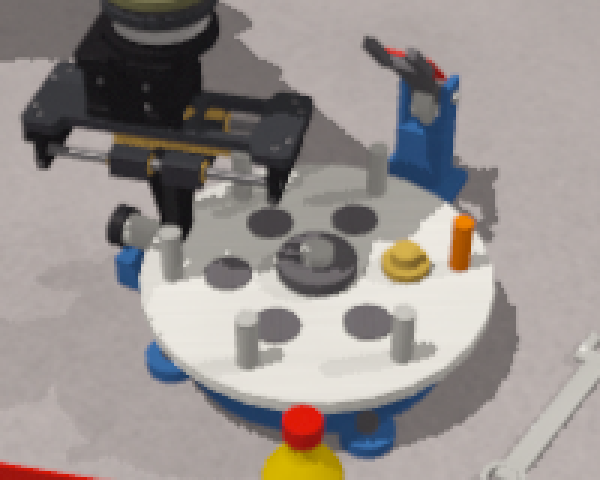

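Orange (462,222 in the crop) sits one notch short; the finger is behind the next steel post (170,235). Same push again.

```bash
python3 -m pendant '[[0,[0,-4,0.2],[-0.035,0,0]],[0,[0,-8,0.4],[-0.07,0,0]],[0,[0,-12,0.8],[-0.11,0,0]],[0,[0,-15,1.2],[-0.14,0,0]],[0,[0,-18,1.7],[-0.17,0,0]],[0,[0,-21,2.3],[-0.2,0,0]],[0,[0,-24,3],[-0.23,0,0]],[0,[0,-27,3.8],[-0.26,0,0]],[0,[0,-29.5,4.5],[-0.285,0,0]],[0,[0,-31.5,5.2],[-0.305,0,0]]]'
python3 - <<'E'
from h import *
C=np.array([.583,.001])
for a in (226,241,255):
    p=C+.105*np.array([np.cos(np.radians(a)),np.sin(np.radians(a))]); print(a); cmd([*p,.096],a-180)
E
```

```text
time_s: 8.9
tool_pos: [0.5087, -0.0723, 0.0969]
tool_rot: [112.3, 89.7, 158.8]
force: [-6.3, 4.6, 5.0]
grip_width: 0.0005
226
t 8.9 tcp [ 0.5087 -0.0723  0.0969] x [-0.004  0.002 -1.   ] z yaw 46.5 F [-6.3  4.6  5. ] q [ 41.  12. -39. 111.   9.  60.  45.]
shift mm [ 0.9 -2.5 -0.7]
rotvec [ 0.009 -0.002 -0.004]
241
t 8.9 tcp [ 0.5087 -0.0723  0.0969] x [-0.004  0.002 -1.   ] z yaw 46.5 F [-6.3  4.6  5. ] q [ 41.  12. -39. 111.   9.  60.  45.]
shift mm [  0.8 -29.7   2.7]
rotvec [-0.253 -0.001 -0.004]
255
t 8.9 tcp [ 0.5087 -0.0723  0.0969] x [-0.004  0.002 -1.   ] z yaw 46.5 F [-6.3  4.6  5. ] q [ 41.  12. -39. 111.   9.  60.  45.]
shift mm [  0.6 -53.5  12. ]
rotvec [-0.497 -0.001 -0.004]
```

```bash
python3 -m pendant '[[0,[0,-2.7,0.1],[-0.026,0,0]],[0,[0,-5.5,0.2],[-0.052,0,0]],[0,[0,-8.3,0.4],[-0.08,0,0]],[0,[0,-11,0.6],[-0.105,0,0]],[0,[0,-13.7,0.9],[-0.13,0,0]],[0,[0,-16.5,1.3],[-0.156,0,0]],[0,[0,-19,1.7],[-0.18,0,0]],[0,[0,-22,2.3],[-0.21,0,0]],[0,[0,-24.5,2.9],[-0.235,0,0]],[0,[0,-27,3.5],[-0.26,0,0]]]'
python3 -m pendant '[[0,[0,-2.5,0.1],[-0.024,0,0]],[0,[0,-5.1,0.2],[-0.05,0,0]],[0,[0,-7.7,0.3],[-0.073,0,0]],[0,[0,-10.2,0.5],[-0.098,0,0]],[0,[0,-12.8,0.8],[-0.122,0,0]],[0,[0,-15.4,1.1],[-0.147,0,0]],[0,[0,-17.9,1.5],[-0.171,0,0]],[0,[0,-20.4,2],[-0.195,0,0]],[0,[0,-23,2.5],[-0.22,0,0]],[0,[0,-25.4,3.1],[-0.244,0,0]]]'
python3 -m pendant '[[0,[0,-2,0.1],[-0.02,0,0]],[0,[0,-4,0.2],[-0.04,0,0]],[0,[0,-6,0.3],[-0.06,0,0]],[0,[0,-8,0.4],[-0.08,0,0]],[0,[0,-10,0.5],[-0.098,0,0]],[0,[0,-12,0.8],[-0.12,0,0]],[0,[0,-12,0.8],[-0.12,0,0]],[0,[0,-12,0.8],[-0.12,0,0]],[0,[0,-12,0.8],[-0.12,0,0]]]'
python3 - <<'E'
from h import *
cmd([.532,-.0908,.096],82)
c=optics.read_camera("scene"); cv2.imwrite("pics/s7.png",c["image"][130:290,180:380].repeat(3,0).repeat(3,1))
E
```

```text
time_s: 9.73
tool_pos: [0.532, -0.0897, 0.0968]
tool_rot: [116.7, 90.0, 178.1]
force: [-3.7, 1.8, 3.6]
grip_width: 0.0004
time_s: 10.57
tool_pos: [0.5563, -0.1004, 0.096]
tool_rot: [-146.0, 90.0, -70.6]
force: [0.2, -1.0, -0.2]
grip_width: 0.0006
time_s: 11.32
tool_pos: [0.5677, -0.1019, 0.096]
tool_rot: [119.6, 90.0, -158.3]
force: [0.6, -0.0, 0.1]
grip_width: 0.0004
t 11.32 tcp [ 0.5677 -0.1019  0.096 ] x [-0. -0. -1.] z yaw 82.2 F [ 0.6 -0.   0.1] q [ 43.  21. -42. 102.  16.  63.  78.]
shift mm [ 0.  36.9  6.1]
rotvec [ 0.003 -0.    -0.   ]
```

View pics/s7.png

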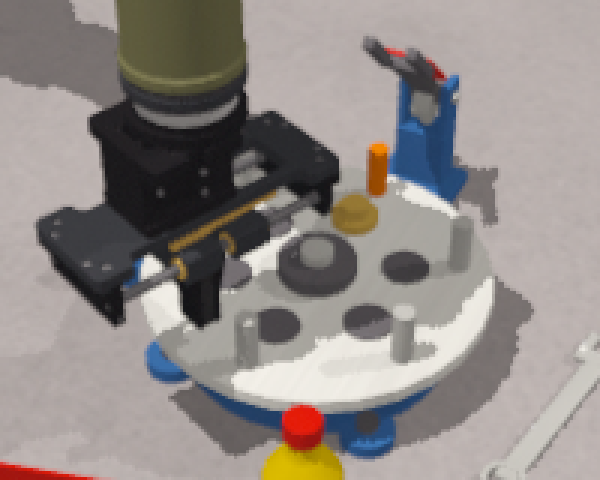

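```bash
python3 -m pendant '[[0,[-30,2,0],[0,0,0]],[0,[-65,5,0],[0,0,0]],[0,[-105,5,0],[0.1,0,0]],[0,[-145,5,0],[0.2,0,0]],[0,[-165,5,0],[0.3,0,0]],[0,[-170,5,0],[0.42,0,0]],[0,[-170,5,0],[0.54,0,0]],[0,[-170,5,0],[0.66,0,0]],[0,[-170,5,0],[0.78,0,0]]]'
python3 - <<'E'
from h import *
cmd([.5394,.158,.26],15.5)
for n in ("scene","side"):
    c=optics.read_camera(n)
    z=c["range_z"]
    rr,cc=np.mgrid[:420,:560]
    P=(np.stack([(cc-c["cx"])/c["fx"],-(rr-c["cy"])/c["fy"],-np.ones_like(z)],-1)*z[...,None])@c["cam_to_world"][:3,:3].T+c["cam_to_world"][:3,3]
    im=c["image"].astype(int); ok=(np.hypot(P[...,0]-.54,P[...,1]-.15)<.09)&(im[...,2]>130)&(im[...,1]<60)
    p=P[ok]; print(n,"red pad",len(p),p.mean(0),p.min(0),p.max(0))
    C=np.array([.583,.001])
    m=(ok*0+(z>0)*(np.hypot(P[...,0]-.583,P[...,1])<.125)*(P[...,2]>.101)*(P[...,2]<.108)).astype(np.uint8)
    k,L,S,G=cv2.connectedComponentsWithStats(m)
    for i in range(1,k):
        if S[i,4]>=6:
            p=P[L==i]; p=p.mean(0); v=p[:2]-C; print(S[i,4],p.round(4),"ang",np.degrees(np.arctan2(v[1],v[0])).round(1),c["image"][L==i].mean(0).round())
E
```

```text
time_s: 12.12
tool_pos: [0.5628, -0.1012, 0.2664]
tool_rot: [-90.6, 90.0, -53.5]
force: [-0.2, -0.1, -0.0]
grip_width: 0.0009
t 12.12 tcp [ 0.5628 -0.1012  0.2664] x [ 0.    -0.001 -1.   ] z yaw 37.1 F [-0.2 -0.1 -0. ] q [ 42.  11. -39.  91.   7.  80.  39.]
shift mm [  6.2 220.8 137.8]
rotvec [0.377 0.    0.001]
scene red pad 5 [0.55258212 0.16552841 0.14436609] [0.53335786 0.14538178 0.12902935] [0.55992728 0.1814825  0.15928874]
24 [0.4825 0.0266 0.1027] ang 165.7 [177. 183. 187.]
23 [0.5574 0.1007 0.1034] ang 104.4 [ 10.  82. 163.]
29 [0.6586 0.0743 0.1034] ang 44.1 [124. 129. 132.]
29 [ 0.511  -0.0742  0.103 ] ang -133.8 [186. 192. 195.]
35 [ 0.6865 -0.0267  0.1032] ang -15.0 [180. 187. 189.]
38 [ 0.6132 -0.1013  0.103 ] ang -73.5 [176. 183. 186.]
side red pad 109 [0.53928155 0.17443692 0.13343669] [0.51436025 0.11375795 0.01305321] [0.56203548 0.19012179 0.16220988]
36 [ 0.6087 -0.098   0.1054] ang -75.5 [155. 163. 169.]
38 [ 0.5067 -0.0715  0.1057] ang -136.5 [159. 167. 172.]
37 [ 0.6815 -0.0237  0.106 ] ang -14.1 [161. 170. 175.]
45 [0.4792 0.029  0.1054] ang 164.9 [166. 175. 179.]
50 [0.6541 0.0774 0.1054] ang 47.1 [113. 118. 121.]
24 [0.5536 0.1003 0.1063] ang 106.5 [ 57.  85. 143.]
```

```bash
python3 -m pendant '[[0,[0,40,25],[0.1,0,0]],[0,[0,75,47],[0.2,0,0]],[0,[0,110,69],[0.3,0,0]],[0,[2,145,91],[0.377,0,0]],[0,[2,180,112],[0.377,0,0]],[0,[2,205,128],[0.377,0,0]],[0,[2,221,138],[0.377,0,0]],[0,[2,221,138],[0.377,0,0]],[0,[2,221,138],[0.377,0,0]],[0,[2,221,138],[0.377,0,0]]]'
python3 - <<'E'
from h import *
cmd([.5394,.158,.17],15.5)
c=optics.read_camera("scene"); cv2.imwrite("pics/s8.png",c["image"][90:270,180:400].repeat(3,0).repeat(3,1))
c=optics.read_camera("side"); cv2.imwrite("pics/s8b.png",c["image"][130:340,180:440].repeat(3,0).repeat(3,1)[:600])
E
```

```text
time_s: 13.05
tool_pos: [0.5382, 0.1568, 0.2638]
tool_rot: [-114.0, 89.9, -98.1]
force: [-0.3, 0.2, -0.2]
grip_width: 0.0007
t 13.05 tcp [0.5382 0.1568 0.2638] x [-0.    -0.001 -1.   ] z yaw 15.9 F [-0.3  0.2 -0.2] q [ 22.  11. -47.  93.   8.  80.  -9.]
shift mm [93.8  0.9  1.5]
rotvec [ 0.007 -0.     0.001]
```

View pics/s8.png

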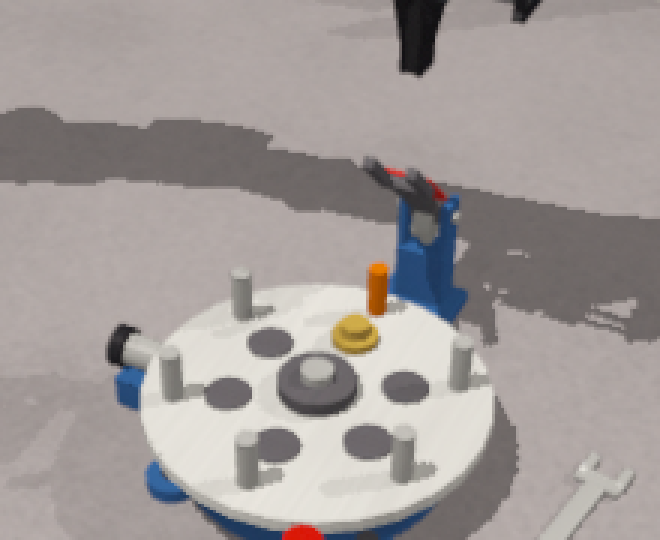

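View pics/s8b.png

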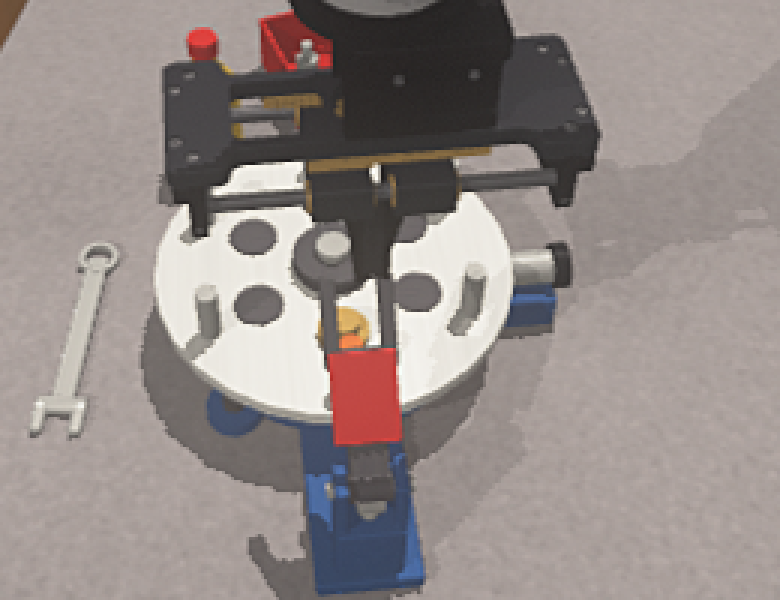

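```bash
python3 -m pendant '[[0,[25,1,1],[0,0,0]],[0,[50,1,1],[0,0,0]],[0,[70,1,1],[0,0,0]],[0,[80,1,1],[0,0,0]],[0,[85,1,1],[0,0,0]],[0,[88,1,1],[0,0,0]],[0,[91,1,1],[0,0,0]],[0,[94,1,1],[0,0,0]]]'
python3 - <<'E'
from h import *
cmd([.5394,.158,.14],15.5)
c=optics.read_camera("side"); cv2.imwrite("pics/s9.png",c["image"][130:340,180:440].repeat(3,0).repeat(3,1)[:600])
c=optics.read_camera("scene"); cv2.imwrite("pics/s9b.png",c["image"][90:270,180:400].repeat(3,0).repeat(3,1))
E
```

```text
time_s: 13.82
tool_pos: [0.5407, 0.1567, 0.1724]
tool_rot: [-53.0, 89.8, -37.4]
force: [-0.3, 0.0, 3.7]
grip_width: 0.0004
t 13.82 tcp [0.5407 0.1567 0.1724] x [ 0.003 -0.003 -1.   ] z yaw 15.7 F [-0.3  0.   3.7] q [ 21.  15. -46. 100.  12.  70. -12.]
shift mm [32.4  1.7 -1. ]
rotvec [0.003 0.003 0.003]
```

View pics/s9b.png

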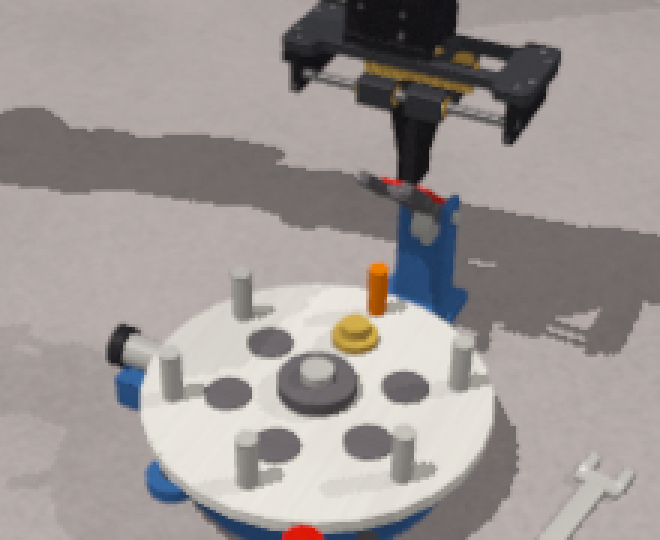

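View pics/s9.png

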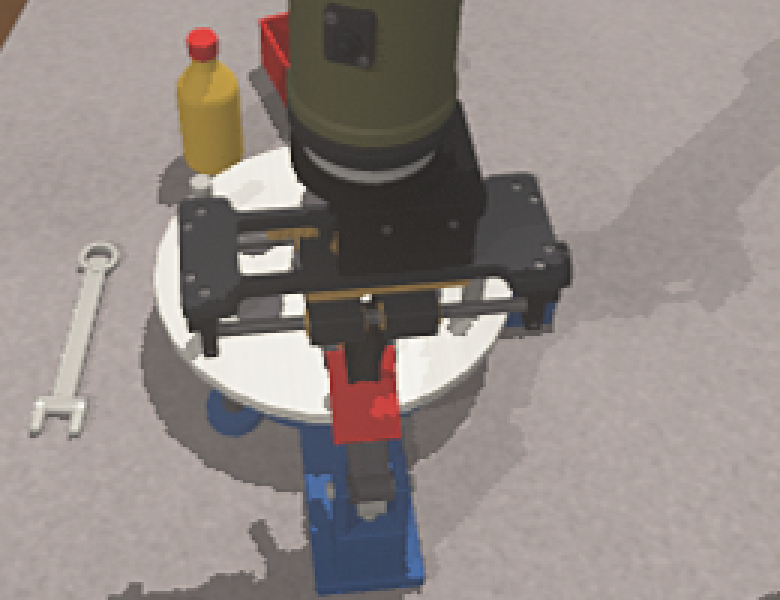

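```bash
python3 -m pendant '[[0,[4,1,0],[0,0,0]],[0,[8,1,0],[0,0,0]],[0,[12,1,0],[0,0,0]],[0,[16,1,0],[0,0,0]],[0,[20,1,0],[0,0,0]],[0,[24,1,0],[0,0,0]],[0,[27,1,0],[0,0,0]],[0,[27,1,0],[0,0,0]]]'
python3 - <<'E'
from h import *
cmd([.5394,.158,.13],15.5)
c=optics.read_camera("scene"); cv2.imwrite("pics/s10b.png",c["image"][90:270,180:400].repeat(3,0).repeat(3,1))
E
```

```text
time_s: 14.58
tool_pos: [0.5372, 0.1599, 0.1413]
tool_rot: [175.9, 89.8, -168.2]
force: [-0.6, -0.1, -0.2]
grip_width: 0.0005
t 14.58 tcp [0.5372 0.1599 0.1413] x [-0.003 -0.001 -1.   ] z yaw 15.9 F [-0.6 -0.1 -0.2] q [ 20.  17. -46. 102.  13.  67. -14.]
shift mm [11.3 -2.4  1.6]
rotvec [ 0.007 -0.003 -0.   ]
```

View pics/s10b.png

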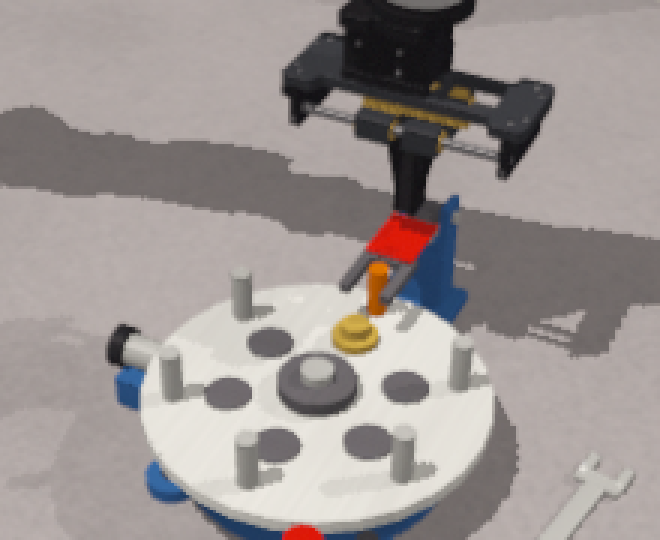

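Snapped shut: fork prongs at (350,285) and (395,290) stand either side of the orange post (378,280). Retreat upward and check.

```bash
python3 -m pendant '[[0,[-25,0,0],[0,0,0]],[0,[-60,0,0],[0,0,0]],[0,[-95,0,0],[0,0,0]],[0,[-120,-30,-20],[0,0,0]],[0,[-120,-70,-40],[0,0,0]],[0,[-120,-110,-60],[0,0,0]],[0,[-120,-140,-60],[0,0,0]],[0,[-120,-150,-60],[0,0,0]],[0,[-120,-150,-60],[0,0,0]],[0,[-120,-150,-60],[0,0,0]]]'
python3 - <<'E'
from h import *
cmd([.5394,.158,.13],15.5)
ims=[]
for n in ("scene","side"):
    c=optics.read_camera(n); ims.append(c["image"][90:320,180:380].repeat(2,0).repeat(2,1))
    z=c["range_z"]
    rr,cc=np.mgrid[:420,:560]
    P=(np.stack([(cc-c["cx"])/c["fx"],-(rr-c["cy"])/c["fy"],-np.ones_like(z)],-1)*z[...,None])@c["cam_to_world"][:3,:3].T+c["cam_to_world"][:3,3]
    im=c["image"].astype(int); ok=(np.hypot(P[...,0]-.54,P[...,1]-.15)<.07)&(im[...,2]>130)&(im[...,1]<60)
    p=P[ok]; print(n,"pad",len(p),p.mean(0).round(4),np.percentile(p[:,2],[5,95]).round(4))
    for l in ["oil_bottle","wrench","parts_bin"]:
        for d in models.landmark_of(n,l)[:1]:
            r,k=d["centre"][0]*420,d["centre"][1]*560
            print(n,l,pix2w(c,r,k,0).round(3))
cv2.imwrite("pics/s11.png",np.hstack(ims))
E
```

```text
time_s: 15.47
tool_pos: [0.5216, -0.0003, 0.2628]
tool_rot: [102.2, 89.9, 118.0]
force: [0.6, 0.1, 0.1]
grip_width: 0.0004
t 15.47 tcp [ 5.216e-01 -3.000e-04  2.628e-01] x [-0.001  0.001 -1.   ] z yaw 15.8 F [0.6 0.1 0.1] q [ 36.   4. -41.  98.   3.  79.  11.]
shift mm [133.  147.3  60.3]
rotvec [ 0.005 -0.    -0.001]
scene pad 218 [0.5452 0.1447 0.1039] [0.1019 0.1057]
scene oil_bottle [ 0.712 -0.164  0.   ]
scene wrench [ 0.768  0.043 -0.   ]
scene parts_bin [ 0.623 -0.284  0.   ]
side pad 237 [0.5427 0.1548 0.1073] [0.1054 0.1089]
side oil_bottle [ 0.722 -0.169  0.   ]
side wrench [0.774 0.043 0.   ]
side parts_bin [ 0.612 -0.264  0.   ]
```

View pics/s11.png

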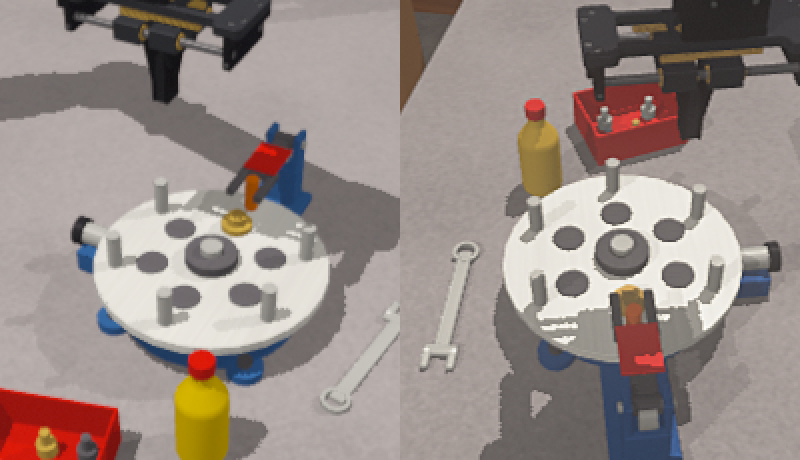

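The pad is level at about 0.105 m, the orange post (252,190 left, 633,305 right) stands between the prongs, and the bystanders have not moved.

```bash
python3 -c "
from cell import env
print(env.sign_off())"
```

```text
the job is handed in; nothing more can be done
None
```

The job is done and handed in at about 15.5 s on the robot's clock, well under the 58 s limit.

- **Table:** It started two notches short. I pushed it round counter-clockwise with the shut fingers against steel posts, one slow push per notch. Each time it clicked in by itself. After the second push the orange post was within about 1 mm of where the steel post in front of the clamp had stood at the start, so it did not run on.
- **Clamp:** I pressed down on the red pad until the arm snapped shut, then lifted the hand clear.

**Last checks:**
- The pad is level, reading 104 mm in the scene camera and 107 mm in the side camera, against 106 mm when shut.
- Both pictures show the fork's prongs on either side of the orange post.
- The force on the tool was near zero, so the hand was touching nothing.
- The bottle, wrench and bin look unmoved in the pictures. The networks' positions for them shifted by up to about 12 mm between looks. The two cameras disagree by up to 20 mm, so I put the shifts down to noise.

No check failed.

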